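Gauge a turned spacer with the bench caliper and set the result tag

ROBOT

A 6-joint arm with a two-finger parallel gripper is mounted at the origin on a cart in front of the work surface, level with it; the furniture and walls round the work are solid. World frame = base frame: x ahead of the robot, y to its left, z up, the work surface at z = 0. Lengths are in m, angles in rad, forces in N, time in s.
With the tool pointing down it reaches from about 0.35 to 0.775 m from the base axis. Payload 7.3 kg.
Tool frame: the origin (TCP) lies midway between the tips of the shut fingers; the grasp point (between the pads) lies 19 mm behind it (tcp_to_grasp is the distance from the TCP to the grasp point, in m); z points along the fingers, y is the line along which they close (so a half turn about z gives the same grasp; the last joint's range is limited). The gripper opens to 92 mm and grips with 3 to 60 N. Pads are 19 mm wide; open, the fingers measure 130 mm over their backs; the gripper's body (75 mm by 190 mm) begins 47 mm behind the grasp point.
Start: joints at [1.117, 0.342, 1.524, -0, 1.275, -0.146], TCP at [0.159, 0.5, 0.227] pointing down, gripper open.
Joint ranges: [-2.53, 2.53], [-0.77, 2.02], [0.04, 2.7], [-1, 4.14], [0.28, 2.66], [-3.11, 3.11]. Speed limits (rad/s): [2.57, 2.57, 3.14, 3.14, 3.14, 3.14].

INTERFACE

Orientations are given as [roll, pitch, yaw] about the fixed x, y, z axes, in that order (R = Rz(yaw) Ry(pitch) Rx(roll)).
In Python, from cell import observe, read_camera, calibration, hand_in, tcp_to_grasp gives the robot as it stands.
- The arm moves only by the tool send_rows, never from a script. Its argument "targets" is a list of rows, each a list of 5 numbers: the opening, from 0 (shut) to 1 (fully open), then the shift along the world's x, y, z in m, then the turn about the world's z in rad. A call has 1 to 5 rows; each row shifts and turns the commanded pose from where the row before left it; what a row does not reach is not made up. A row lasts 1/10 s, in which the tool goes at most 50 mm and 8.59 degrees, less where a joint would pass 70% of its speed; a pose out of reach is approached as far as the arm can. A call is refused whole if a number of a shift passes 0.05 or a number of a turn 0.15, either way. A call with a gripper value outside its range is refused whole. The fingers move at their own pace and stop on an object; "grip_force" is the grip in N (left out, the last holds). Time passes only in rows, so rows that do not move let the fingers close. It gives the time, the measured TCP pose, the force, the opening and the grip force at its end, in the units of the state.
- observe(): the state, without advancing time (a new reading comes with each control period).
- read_camera(name): name is "side" or "top"; returns (picture, depth): 480x640x3 uint8, red, green, blue; 480x640 float32, m along the optical axis (not along the pixel's ray), 0 where there is no reading.
- calibration(name): a dict with "intrinsics" (3x3 intrinsics, pixels), "world_to_cam" (4x4, takes a point from world to camera coordinates). Camera axes: x right, y up, looking along -z (the intrinsics and any distortion apply to the point x, -y, -z); pixel columns grow to the right and rows downward; lengths in m; the calibration is good to about 2 mm. A picture is of the moment at which its call begins. calibration takes no time and is no camera call.
- hand_in(): hands the job in; it is judged then, once.
The state is a dict: "time": time; "qpos": joint angles; "qvel": joint speeds; "joint_efforts": joint torques, N m; "tool_pos": TCP position; "tool_rot": TCP orientation; "contact_force": force on the tool from outside, world axes, zero at the start; "torque": the same for the moment, N m; "opening": finger opening in m; "grip_force": force on a finger pad.
Only numpy, scipy, OpenCV 4.12 (cv2) and the standard library are available. Lean on these libraries where they do the work, as an engineer would, in place of code of your own. Each camera call takes 0.05 s, during which the arm holds its last target. There are 200 camera calls.

TASK

Measure the brass spacer that stands between the jaws of the bench caliper: without touching the spacer itself, slide the blue jaw by its black lug until the spacer is gripped between jaw and sprung anvil and the anvil just gives, so that it stays lightly gripped when you let go, but never squeeze it hard. Then push the white result tag fully to the green end if the spacer is wider than 33 mm, or fully to the red end if it is narrower. Leave the other three spacers and the tape roll where they are.

Things in the scene. Friction and masses are not known exactly. Their poses are not given: they have to be found in the camera images.
- gauge: Bench caliper fixed to the worktop; origin on the worktop under its beam. Steel beam along y (-128 to 120 mm; x = 9 to 31 mm, top 52 mm high) on two grey feet 54 mm high. Grey fixed jaw (y = 81 to 103 mm, x = -72 to 12 mm, 54 mm high) carries the sprung anvil. Red and green strips on the beam's top mark gaps under and over 33 mm, read at the white line on the jaw.
- jaw: Sliding jaw with blue carriage on the beam. Origin at the centre of its flat contact face, 27 mm above the worktop; axes as the gauge's; slides along +y to close, to a gap of 22 mm at least. Face 64 mm (x) by 38 mm high, plate 14 mm thick; the carriage reaches 46 mm behind the face. Starts 65 to 100 mm from the anvil; rubs with about 7 N and stays where left.
- lug (a point): Centre of the top of the black push lug on the sliding jaw, 97 mm above the worktop; the lug is a block 14 mm along the slide (gauge y), 30 mm across it, standing 36 mm up from the carriage top (61 to 97 mm above the worktop). Nothing else of the caliper is higher than 62 mm.
- anvil: Sprung anvil: steel pad 42 mm wide (x), 34 mm high, facing the sliding jaw; origin at the centre of its contact face, 27 mm above the worktop. Pressed, it gives along +y of the gauge, 1 mm for about 3.5 N, at most 6 mm. Gap between jaw and anvil = difference of their origins along gauge y.
- spacer_a: Brass-coloured turned steel spacer, a plain upright cylinder 50 mm tall, 0.15 kg or so; its diameter is somewhere from 25 to 41 mm and differs between the four spacers. Origin at the centre of its underside, z along its axis. One of the four stands between the caliper's jaws, the other three stand on the worktop farther back.
- spacer_b: Brass-coloured turned steel spacer, a plain upright cylinder 50 mm tall, 0.15 kg or so; its diameter is somewhere from 25 to 41 mm and differs between the four spacers. Origin at the centre of its underside, z along its axis. One of the four stands between the caliper's jaws, the other three stand on the worktop farther back.
- spacer_c: Brass-coloured turned steel spacer, a plain upright cylinder 50 mm tall, 0.15 kg or so; its diameter is somewhere from 25 to 41 mm and differs between the four spacers. Origin at the centre of its underside, z along its axis. One of the four stands between the caliper's jaws, the other three stand on the worktop farther back.
- spacer_d: Brass-coloured turned steel spacer, a plain upright cylinder 50 mm tall, 0.15 kg or so; its diameter is somewhere from 25 to 41 mm and differs between the four spacers. Origin at the centre of its underside, z along its axis. One of the four stands between the caliper's jaws, the other three stand on the worktop farther back.
- tag_base: Aluminium track of the result tag, fixed to the worktop, 130 mm along its own x, 40 mm wide, 12 mm high; origin under its centre. Its +x end is green (away from the robot), its -x end red.
- tag (a joint): Position of the white result tag along the track's x, m: 0 in the middle, 0.042 at the stop of the green end, -0.042 at the stop of the red end. Rubs with about 2 N.
- tag_top (a point): Centre of the top of the white tag, 50 mm above the worktop; the tag is a block 14 mm along the track, 26 mm across, its upper 30 mm (20 to 50 mm above the worktop) free; below it a black slide 22 mm along the track.
- tape: Roll of brown tape lying flat, 96 mm across, 48 mm high, origin at the centre of its underside; bystander.
Not all that is in view belongs to the job. Leave any pink look-alike of the spacer_d alone.

How it is judged:
By the outcome, as a careful person would: the job done as asked, in the order asked, and still so for the second after the job is handed in, with the robot touching nothing.
It also fails if it takes over 58 s, if anything falls off the work surface, if the arm or the gripper's body presses on something with over 40 N, if the wrist force passes 120 N, or if a joint passes its speed limit or range.

## Working session

There is one attempt and no reset: what is moved stays moved. The work goes in short steps, Python scripts to look and compute and a tool call to move; the robot and the scene stay as the last step left them, time stands still between calls to the robot, and variables do not carry over. Pictures are saved under pics/ and viewed, at most 10 in all, crops included, and the job is handed in when it is done.

Besides the shell and the picture viewer there is one more tool, called after ">>>" by a JSON object that holds its "op" and its "data", one argument or row to a line. send_rows: Moves the arm, as the interface text tells. Its arguments: {"type":"object","properties":{"targets":{"type":"array","items":{"type":"array","items":{"type":"number"}}},"grip_force":{"type":"number"}},"required":["targets"]}

```bash
mkdir -p pics; cat > h.py <<'E'
import numpy as np,cv2
from cell import *
def snap(n,name):
    p,d=read_camera(n); cv2.imwrite(f'pics/{name}.png',p[:,:,::-1]); np.savez(f'{name}.npz',p=p,d=d); return p,d
def cam(n):
    c=calibration(n); return np.array(c['intrinsics']),np.array(c['world_to_cam']),c
def px2w(n,d,u,v,z=None):
    K,T,_=cam(n); r=np.array([(u-K[0,2])/K[0,0],-(v-K[1,2])/K[1,1],-1.]); R,t=T[:3,:3],T[:3,3]
    o=-R.T@t; w=R.T@r
    s=d[int(v),int(u)] if z is None else (z-o[2])/w[2]
    return o+s*w
E
python3 - <<'E'
from h import *
for n in('top','side'):
    snap(n,n+'0'); c=calibration(n); print(n,{k:np.round(v,3).tolist() if not isinstance(v,str) else v for k,v in c.items()})
print(observe())
E
```

```text
top {'intrinsics': [[573.474, 0.0, 318.215], [0.0, 573.474, 241.906], [0.0, 0.0, 1.0]], 'world_to_cam': [[-0.016, -1.0, -0.003, 0.257], [0.995, -0.016, 0.099, -0.529], [-0.099, -0.002, 0.995, -1.001], [0.0, 0.0, 0.0, 1.0]]}
side {'intrinsics': [[487.181, 0.0, 320.813], [0.0, 487.181, 248.02], [0.0, 0.0, 1.0]], 'world_to_cam': [[-0.991, -0.136, 0.001, 0.572], [0.054, -0.389, 0.92, -0.03], [-0.125, 0.911, 0.392, -1.112], [0.0, 0.0, 0.0, 1.0]]}
{'time': 0.1, 'qpos': array([ 1.11700699e+00,  3.42654843e-01,  1.52492127e+00,  9.15436894e-06,
        1.27542084e+00, -1.45961811e-01]), 'qvel': array([-0.00064827, -0.00157133, -0.00371584, -0.00145977,  0.00064589,
        0.000173  ]), 'joint_efforts': array([ 1.02261279e-04, -4.32009816e+01, -2.44693190e+01,  7.17887236e-02,
        5.27195900e-02, -2.28596576e-05]), 'tool_pos': array([0.1588625 , 0.49999988, 0.22611362]), 'tool_rot': array([-3.14020456e+00, -2.12908184e-04,  2.83376230e+00]), 'contact_force': array([ 0.19034723,  0.56468043, -0.43191021]), 'torque': array([-0.00690556,  0.03452746, -0.0090262 ]), 'grip_force': 0.0, 'opening': 0.09179190304478926}
```

View pics/top0.png

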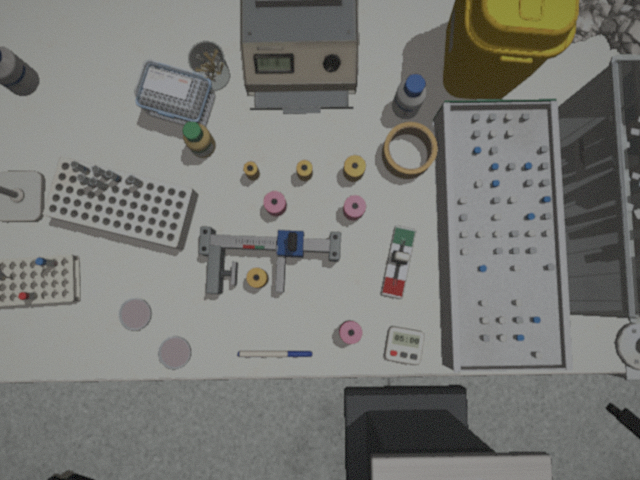

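View pics/side0.png

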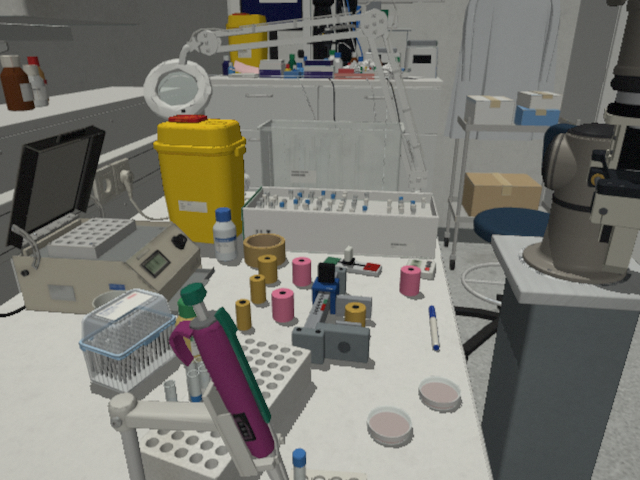

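The top view shows the caliper with feet at about (206,243) and (334,247) and its lug at (292,241). The spacer between the jaws is at (257,277) and the tag at (400,257). Things that could be confused:
- **Brass spacers:** the one in the jaws at (257,277), against three behind at (251,170), (304,169) and (354,167).
- **Pink look-alikes:** (275,203), (354,207) and (349,332).

I choose (257,277), the one between the jaws.

```bash
python3 - <<'E'
from h import *
p=np.load('top0.npz')['p'][:,:,::-1]
cv2.imwrite('pics/crop.png',cv2.resize(p[215:315,190:350],None,fx=5,fy=5,interpolation=cv2.INTER_CUBIC))
q=np.load('side0.npz')['p'][:,:,::-1]
a=cv2.resize(p[220:305,375:425],None,fx=6,fy=6,interpolation=cv2.INTER_CUBIC)
b=cv2.resize(q[235:370,280:390],None,fx=4,fy=4,interpolation=cv2.INTER_CUBIC)
c=np.zeros((540,740,3),np.uint8);c[:510,:300]=a;c[:540,300:740]=b
cv2.imwrite('pics/crop2.png',c)
E
```

```text
(no output)
```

View pics/crop.png

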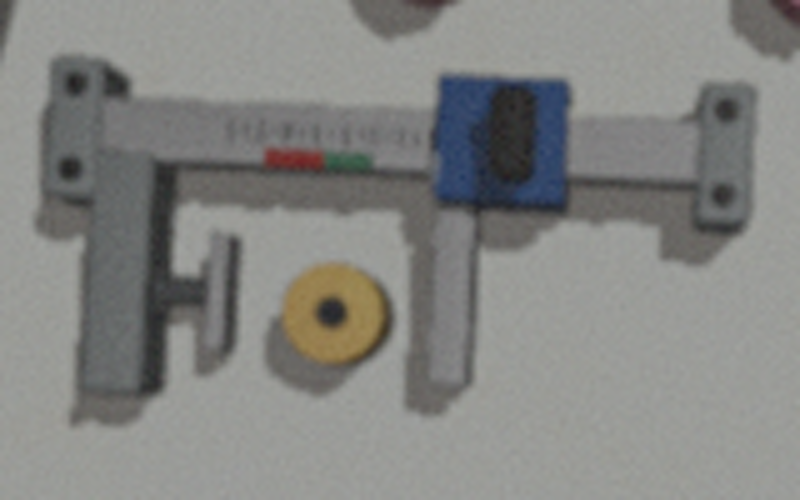

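View pics/crop2.png

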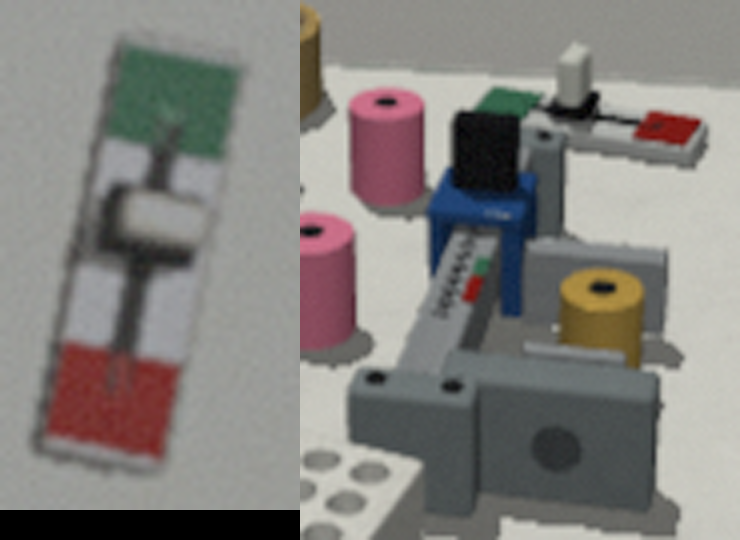

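The crop shows the lug top at crop (515,132), the spacer top centred at (335,313), the jaw plate's left edge at about x=438 and the anvil face at about x=230. In the second crop the tag top is at about (165,222), which is full-image (402,257).

```bash
python3 - <<'E'
from h import *
d=np.load('top0.npz')['d'];ds=np.load('side0.npz')['d']
f=lambda x,y:(190+x/5,215+y/5)
g=lambda x,y:(375+x/6,220+y/6)
s=lambda x,y:(280+(x-300)/4,235+y/4)
R=lambda a:np.round(a,4)
for n,(x,y),z in [('s1',(75,83),.054),('s2',(68,168),.054),('s3',(727,108),.054),('s4',(723,194),.054),('lugtop',(515,132),.097),('lug_topL',(492,132),.097),('lug_topR',(536,132),.097),('jawface_in',(436,215),.046),('jawface_out',(432,380),.046),('anv_in',(240,237),.044),('anv_out',(228,345),.044),('spc',(335,313),.05),('spL',(284,313),.05),('spR',(388,313),.05)]:
    u,v=f(x,y); print(n,R(px2w('top',d,u,v,z)),R(px2w('top',d,u,v)))
for n,(x,y),z in [('gL',(120,42),.012),('gR',(240,68),.012),('rL',(42,445),.012),('rR',(165,462),.012),('tag',(166,222),.05)]:
    u,v=g(x,y); print(n,R(px2w('top',d,u,v,z)),R(px2w('top',d,u,v)))
for n,(x,y),z in [('lugtop',(488,115),.097),('tagtop',(574,50),.05),('spacertop',(602,288),.05)]:
    u,v=s(x,y); print('side',n,R(px2w('side',ds,u,v,z)),R(px2w('side',ds,u,v)))
K,T,_=cam('top');print(-T[:3,:3].T@T[:3,3])
E
```

```text
s1 [0.5515 0.4467 0.054 ] [0.5514 0.4465 0.0547]
s2 [0.5217 0.449  0.054 ] [0.5217 0.4491 0.0537]
s3 [0.5391 0.2188 0.054 ] [0.5391 0.2188 0.0538]
s4 [0.509  0.2208 0.054 ] [0.5089 0.2208 0.0546]
lugtop [0.5275 0.291  0.097 ] [0.5273 0.2909 0.0987]
lug_topL [0.5276 0.2987 0.097 ] [0.5278 0.2988 0.0948]
lug_topR [0.5274 0.284  0.097 ] [0.5296 0.2848 0.0748]
jawface_in [0.5038 0.3214 0.046 ] [0.504  0.3215 0.0439]
jawface_out [0.4462 0.3233 0.046 ] [0.4462 0.3235 0.0436]
anv_in [0.4973 0.3905 0.044 ] [0.4996 0.3954 0.009 ]
anv_out [0.4595 0.3947 0.044 ] [0.4598 0.3961 0.0346]
spc [0.4699 0.3566 0.05  ] [0.47   0.3569 0.0464]
spL [0.4702 0.3743 0.05  ] [0.4721 0.3806 0.001 ]
spR [0.4696 0.3381 0.05  ] [0.4702 0.3394 0.0355]
gL [0.5595 0.1087 0.012 ] [0.5596 0.1087 0.0113]
gR [0.551  0.0726 0.012 ] [0.551  0.0725 0.0116]
rL [0.438  0.1357 0.012 ] [0.438  0.1353 0.0088]
rR [0.4324 0.0989 0.012 ] [0.4324 0.0981 0.0065]
tag [0.5018 0.102  0.05  ] [0.5019 0.1018 0.0491]
side lugtop [0.5254 0.2983 0.097 ] [0.5268 0.2874 0.0919]
side tagtop [0.5019 0.1088 0.05  ] [0.5027 0.0988 0.0457]
side spacertop [0.4688 0.3627 0.05  ] [0.469  0.3586 0.0476]
[0.43078737 0.24721795 1.04949969]
```

>>> {"op": "send_rows", "data": {
  "targets": [
    [0,0.03,-0.02,0,-0.13],
    [0,0.03,-0.02,0,-0.13],
    [0,0.03,-0.02,0,-0.13],
    [0,0.03,-0.02,0,-0.13],
    [0,0.03,-0.02,0,-0.13]
  ],
  "grip_force": 20
}}

```text
time: 0.6
tool_pos: [0.3099, 0.3993, 0.2264]
tool_rot: [-3.141, 0.0, 2.179]
contact_force: [-0.2, 0.3, -0.4]
opening: 0.0563
grip_force: 0.0
```

>>> {"op": "send_rows", "data": {
  "targets": [
    [0,0.03,-0.02,0,-0.13],
    [0,0.03,-0.02,0,-0.13],
    [0,0.03,-0.02,0,-0.13],
    [0,0.03,-0.02,0,-0.13],
    [0,0.03,-0.02,0,-0.13]
  ]
}}

```text
time: 1.1
tool_pos: [0.46, 0.2993, 0.2264]
tool_rot: [-3.141, 0.0, 1.528]
contact_force: [0.2, -0.3, -0.4]
opening: 0.0164
grip_force: 0.0
```

>>> {"op": "send_rows", "data": {
  "targets": [
    [0,0.03,-0.02,0,0],
    [0,0.03,-0.02,0,0],
    [0,0,0,0,0],
    [0,0,0,0,0]
  ]
}}

```text
time: 1.5
tool_pos: [0.519, 0.2598, 0.2259]
tool_rot: [-3.14, 0.0, 1.532]
contact_force: [0.3, -0.6, -1.1]
opening: 0.0005
grip_force: 0.0
```

>>> {"op": "send_rows", "data": {
  "targets": [
    [0,0.006,0,-0.04,0],
    [0,0,0,-0.04,0],
    [0,0,0,-0.04,0],
    [0,0,0,-0.03,0],
    [0,0,0,0,0]
  ]
}}

```text
time: 2.0
tool_pos: [0.521, 0.2603, 0.0727]
tool_rot: [-3.133, 0.003, 1.535]
contact_force: [0.1, -0.1, 0.3]
opening: 0.0
grip_force: 0.0
```

>>> {"op": "send_rows", "data": {
  "targets": [
    [0,0,0.004,0,0],
    [0,0,0.004,0,0],
    [0,0,0,0,0]
  ]
}}

```text
time: 2.3
tool_pos: [0.5259, 0.2697, 0.0789]
tool_rot: [3.138, -0.002, 1.535]
contact_force: [-0.4, 0.6, 0.2]
opening: 0.0007
grip_force: 0.0
```

>>> {"op": "send_rows", "data": {
  "targets": [
    [0,0,0.003,0,0],
    [0,0,0.003,0,0],
    [0,0,0,0,0]
  ]
}}

```text
time: 2.6
tool_pos: [0.5254, 0.2743, 0.0774]
tool_rot: [3.14, 0.0, 1.534]
contact_force: [-0.0, -0.8, 1.2]
opening: 0.0005
grip_force: 0.8
```

>>> {"op": "send_rows", "data": {
  "targets": [
    [0,0,0.003,0,0],
    [0,0,0.003,0,0],
    [0,0,0,0,0]
  ]
}}

```text
time: 2.9
tool_pos: [0.5257, 0.2796, 0.0772]
tool_rot: [3.14, 0.001, 1.533]
contact_force: [-0.0, -5.9, 4.0]
opening: 0.0005
grip_force: 2.5
```

>>> {"op": "send_rows", "data": {
  "targets": [
    [0,0,0.003,0,0],
    [0,0,0.003,0,0],
    [0,0,0.003,0,0],
    [0,0.001,0.003,0,0],
    [0,0,0,0,0]
  ]
}}

```text
time: 3.4
tool_pos: [0.5264, 0.2914, 0.0771]
tool_rot: [3.141, 0.002, 1.533]
contact_force: [0.1, -5.6, 5.4]
opening: 0.0007
grip_force: 3.0
```

>>> {"op": "send_rows", "data": {
  "targets": [
    [0,0,0.003,0,0],
    [0,0,0.003,0,0],
    [0,0,0.003,0,0],
    [0,0,0.002,0,0],
    [0,0,0,0,0]
  ]
}}

```text
time: 3.9
tool_pos: [0.527, 0.3022, 0.0772]
tool_rot: [3.14, 0.002, 1.533]
contact_force: [1.5, -5.8, 4.1]
opening: 0.0004
grip_force: 3.3
```

```bash
python3 - <<'E'
from h import *
a,d=snap('top','t1'); b,_=snap('side','s1')
c=np.zeros((600,800,3),np.uint8)
x=cv2.resize(a[250:300,205:295],(540,300),interpolation=cv2.INTER_CUBIC);c[:300,:540]=x
y=cv2.resize(b[270:345,300:385],(340,300),interpolation=cv2.INTER_CUBIC);c[300:,:340]=y
cv2.imwrite('pics/c3.png',c[:,:,::-1])
E
```

```text
(no output)
```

View pics/c3.png

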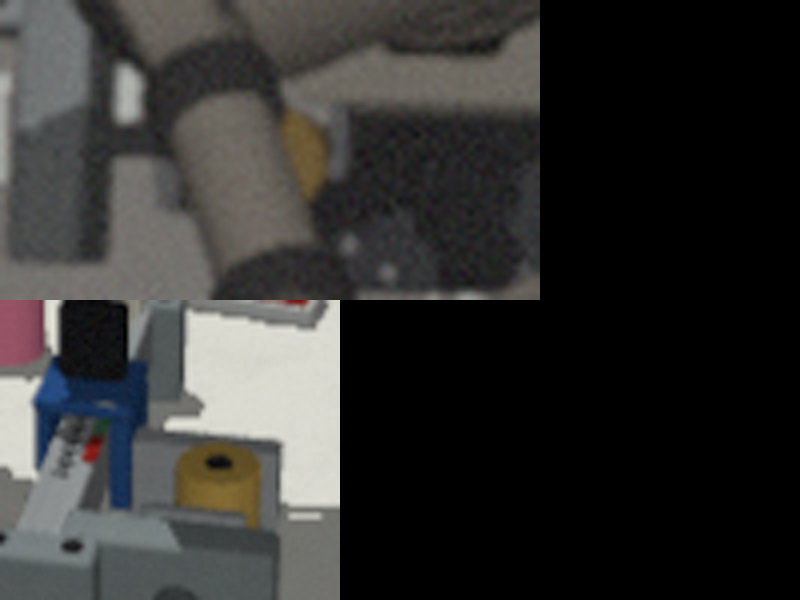

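The crops show the blue jaw plate up against the spacer, which is still upright. A gap to the anvil remains, at about crop (185,170) to (290,160). The arm hides part of it, so I'll close in small steps and go by force.

>>> {"op": "send_rows", "data": {
  "targets": [
    [0,0,0.002,0,0],
    [0,0,0.002,0,0],
    [0,0,0.001,0,0],
    [0,0,0,0,0]
  ]
}}

```text
time: 4.4
tool_pos: [0.5272, 0.307, 0.0772]
tool_rot: [3.14, 0.002, 1.533]
contact_force: [1.6, -7.9, 2.2]
opening: 0.0005
grip_force: 3.6
```

>>> {"op": "send_rows", "data": {
  "targets": [
    [0,0,0.001,0,0],
    [0,0,0,0,0]
  ]
}}

```text
time: 4.6
tool_pos: [0.5273, 0.3079, 0.0772]
tool_rot: [3.14, 0.002, 1.533]
contact_force: [3.2, -7.6, 2.4]
opening: 0.0004
grip_force: 3.8
```

>>> {"op": "send_rows", "data": {
  "targets": [
    [0,0,0.001,0,0],
    [0,0,0,0,0]
  ]
}}

```text
time: 4.8
tool_pos: [0.5273, 0.3088, 0.0772]
tool_rot: [3.139, 0.002, 1.533]
contact_force: [2.5, -8.4, 2.9]
opening: 0.0005
grip_force: 3.8
```

>>> {"op": "send_rows", "data": {
  "targets": [
    [0,0,0.001,0,0],
    [0,0,0,0,0]
  ]
}}

```text
time: 5.0
tool_pos: [0.5274, 0.3098, 0.0772]
tool_rot: [3.139, 0.002, 1.533]
contact_force: [4.1, -7.8, 3.7]
opening: 0.0004
grip_force: 3.8
```

```bash
python3 - <<'E'
from h import *
F=[]
for i in range(5):
    _=read_camera('side'); F.append(observe()['contact_force'])
print(np.round(np.mean(F,0),2),np.round(np.std(F,0),2))
E
```

```text
[ 3.44 -7.93  2.9 ] [0.23 0.3  0.62]
```

>>> {"op": "send_rows", "data": {
  "targets": [
    [0,0,0.001,0,0],
    [0,0,0,0,0]
  ]
}}

```text
time: 5.45
tool_pos: [0.5274, 0.3105, 0.0772]
tool_rot: [3.139, 0.002, 1.533]
contact_force: [3.4, -8.9, 3.8]
opening: 0.0006
grip_force: 4.4
```

```bash
python3 - <<'E'
from h import *
F=[]
for i in range(5):
    p,d=read_camera('side'); F.append(observe()['contact_force'])
print(np.round(np.mean(F,0),2),np.round(np.std(F,0),2))
b=np.hstack([np.load('side0.npz')['p'][295:370,315:375],np.load('s1.npz')['p'][295:370,315:375],p[295:370,315:375]])
cv2.imwrite('pics/c4.png',cv2.resize(b,None,fx=4.4,fy=4.4,interpolation=cv2.INTER_CUBIC)[:,:,::-1])
E
```

```text
[ 3.4  -8.95  3.28] [0.38 0.17 0.41]
```

View pics/c4.png

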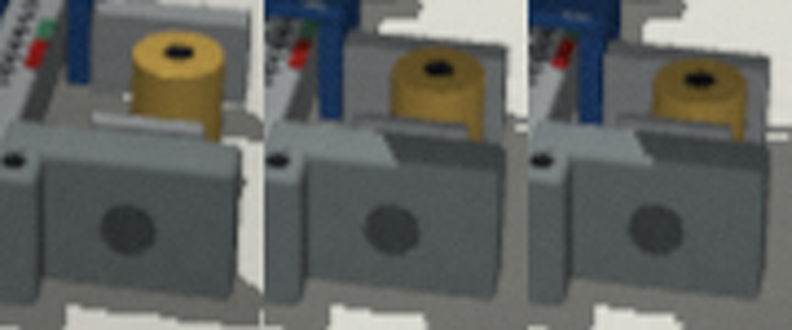

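The strip shows the spacer almost at the anvil pad, near crop (700,120). I'll keep taking 1 mm steps.

>>> {"op": "send_rows", "data": {
  "targets": [
    [0,0,0.001,0,0],
    [0,0,0,0,0],
    [0,0,0,0,0]
  ]
}}

```text
time: 6.0
tool_pos: [0.5274, 0.3111, 0.0772]
tool_rot: [3.14, 0.003, 1.533]
contact_force: [3.7, -10.4, 3.4]
opening: 0.0005
grip_force: 5.2
```

```bash
cat > f.py <<'E'
from h import *
F=[];P=[]
for i in range(5):
    p,d=read_camera('side'); o=observe();F.append(o['contact_force']);P.append(o['tool_pos'])
print(np.round(np.mean(F,0),2),np.round(np.std(F,0),2),np.round(np.mean(P,0),4))
E
python3 f.py
```

```text
[  3.44 -10.96   3.8 ] [0.24 0.29 0.61] [0.5274 0.3111 0.0772]
```

The force is rising at about 3.3 N per mm, so the anvil has given roughly 1 mm. I'll back off and look.

>>> {"op": "send_rows", "data": {
  "targets": [
    [0,0,-0.006,0,0],
    [0,0,-0.01,0,0],
    [0,0,0,0.05,0],
    [0,0,0,0.05,0],
    [0,-0.03,-0.04,0.03,0]
  ]
}}

```text
time: 6.75
tool_pos: [0.5036, 0.2654, 0.2066]
tool_rot: [3.133, -0.005, 1.536]
contact_force: [1.7, -0.2, 0.8]
opening: 0.0004
grip_force: 0.0
```

>>> {"op": "send_rows", "data": {
  "targets": [
    [0,-0.03,-0.04,0,0],
    [0,-0.02,-0.04,0,0],
    [0,-0.02,-0.04,0,0],
    [0,0,-0.03,0,0],
    [0,0,0,0,0]
  ]
}}

```text
time: 7.25
tool_pos: [0.4295, 0.1104, 0.2027]
tool_rot: [3.141, 0.0, 1.531]
contact_force: [0.4, 0.5, -0.6]
opening: 0.0005
grip_force: 0.0
```

```bash
python3 - <<'E'
from h import *
a,d=snap('top','t2'); b,_=snap('side','s2')
c=np.zeros((600,800,3),np.uint8)
c[:,:500]=cv2.resize(a[225:300,200:262],(500,600),interpolation=cv2.INTER_CUBIC)
c[:375,500:]=cv2.resize(b[270:345,315:375],(300,375),interpolation=cv2.INTER_CUBIC)
cv2.imwrite('pics/c5.png',c[:,:,::-1])
E
```

```text
(no output)
```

View pics/c5.png

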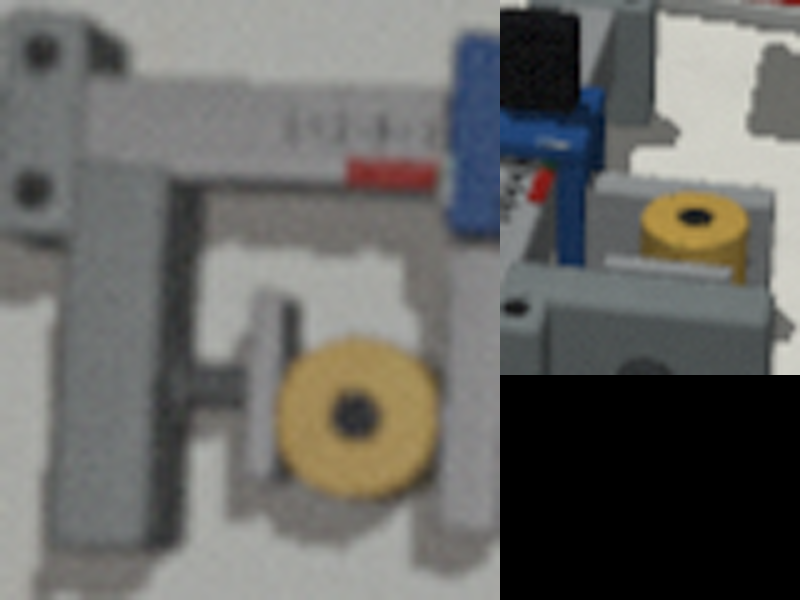

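The spacer sits between anvil and jaw with no visible clearance, touching at crop x of about 278 and 440. Its top is about 163/8 px wide. The whole red strip up to its 33 mm end, at crop (437,175), is outside the carriage edge at x=450, so it reads wider than 33 mm. I'll check that with a sub-pixel measurement.

```bash
python3 - <<'E'
from h import *
from scipy.ndimage import map_coordinates
for f,(u0,v0) in (('top0',(257,277.6)),('t2',(244.4,277))):
    z=np.load(f+'.npz');p=z['p'].astype(float); s=p[:,:,0]-p[:,:,2]  # brass saturation
    for _ in range(4):
        E=[]
        for a in np.linspace(0,2*np.pi,72,endpoint=False):
            r=np.arange(4,16,.1); q=map_coordinates(s,[v0+r*np.sin(a),u0+r*np.cos(a)],order=1)
            h=(np.median(q[:25])+np.median(q[-25:]))/2; k=np.argmax(q<h); E.append((u0+r[k]*np.cos(a),v0+r[k]*np.sin(a)))
        E=np.array(E); W=np.array([px2w('top',None,u,v,.05)[:2] for u,v in E])
        A=np.c_[2*E,np.ones(len(E))];c=np.linalg.lstsq(A,(E**2).sum(1),rcond=None)[0];u0,v0=c[:2]
    C=np.linalg.lstsq(np.c_[2*W,np.ones(len(W))],(W**2).sum(1),rcond=None)[0]
    R=np.linalg.norm(W-C[:2],axis=1); print(f,C[:2],'D med',2*np.median(R),'min-side pct25',2*np.percentile(R,25),R.std())
p=np.load('t2.npz')['p']
print(p[247:248,240:262].tolist())
E
```

```text
top0 [0.47044882 0.3577727 ] D med 0.03567491510605285 min-side pct25 0.035176717164316834 0.0002831313415981179
t2 [0.47167773 0.37946813] D med 0.0355500880926279 min-side pct25 0.03497211418521253 0.0004292501587746311
[[[107, 111, 109], [112, 111, 110], [112, 95, 96], [111, 59, 59], [115, 50, 49], [114, 49, 46], [117, 49, 49], [123, 56, 49], [122, 51, 49], [126, 52, 52], [124, 49, 50], [123, 50, 46], [118, 45, 39], [109, 50, 50], [103, 91, 86], [111, 119, 121], [77, 90, 116], [47, 67, 107], [55, 76, 112], [46, 67, 106], [53, 74, 108], [50, 71, 111]]]
```

```bash
python3 - <<'E'
from h import *
g=[cv2.cvtColor(np.load(f+'.npz')['p'],cv2.COLOR_RGB2GRAY).astype(np.float32) for f in('top0','t2')]
for n,(a,b,c,d) in {'anvil':(260,270,228,240),'fixed':(255,290,204,222),'foot':(226,255,198,214)}.items():
    t=cv2.resize(g[0][a:b,c:d],None,fx=10,fy=10,interpolation=cv2.INTER_CUBIC); s=cv2.resize(g[1][a-4:b+4,c-4:d+4],None,fx=10,fy=10,interpolation=cv2.INTER_CUBIC)
    m=cv2.matchTemplate(s,t,cv2.TM_CCOEFF_NORMED);_,v,_,l=cv2.minMaxLoc(m);print(n,v,(np.array(l)-40)/10,'px (1px=1.74mm, +u=-y)')
E
```

```text
anvil 0.9705272912979126 [-0.7  0. ] px (1px=1.74mm, +u=-y)
fixed 0.9926595091819763 [0. 0.] px (1px=1.74mm, +u=-y)
foot 0.9879165291786194 [0. 0.] px (1px=1.74mm, +u=-y)
```

>>> {"op": "send_rows", "data": {
  "targets": [
    [0,0.033,0,0,0],
    [0,0,0,-0.04,0],
    [0,0,0,-0.04,0],
    [0,0,0,-0.04,0],
    [0,0,0,0,0]
  ]
}}

```text
time: 7.85
tool_pos: [0.4597, 0.1138, 0.0781]
tool_rot: [-3.131, 0.001, 1.535]
contact_force: [-0.7, -0.8, -0.6]
opening: 0.0006
grip_force: 0.0
```

>>> {"op": "send_rows", "data": {
  "targets": [
    [0,0,0,-0.03,0],
    [0,0,0,-0.02,0],
    [0,0,0,0,0]
  ]
}}

```text
time: 8.15
tool_pos: [0.4627, 0.1137, 0.032]
tool_rot: [-3.139, 0.0, 1.535]
contact_force: [1.1, -0.1, 0.2]
opening: 0.0007
grip_force: 0.0
```

The anvil has given about 1.2 mm. Now I'll push the tag to green.

>>> {"op": "send_rows", "data": {
  "targets": [
    [0,0.005,-0.003,0,0],
    [0,0.005,-0.002,0,0],
    [0,0.005,-0.001,0,0],
    [0,0.005,-0.001,0,0],
    [0,0.005,-0.001,0,0]
  ]
}}

```text
time: 8.65
tool_pos: [0.4886, 0.105, 0.0329]
tool_rot: [3.142, -0.0, 1.534]
contact_force: [-2.3, -0.2, 1.0]
opening: 0.0005
grip_force: 1.2
```

>>> {"op": "send_rows", "data": {
  "targets": [
    [0,0.005,-0.001,0,0],
    [0,0.005,-0.001,0,0],
    [0,0.005,-0.001,0,0],
    [0,0.005,-0.001,0,0],
    [0,0,0,0,0]
  ]
}}

```text
time: 9.15
tool_pos: [0.5092, 0.1008, 0.0323]
tool_rot: [3.141, 0.0, 1.533]
contact_force: [-0.1, 0.0, 0.0]
opening: 0.0004
grip_force: 0.1
```

>>> {"op": "send_rows", "data": {
  "targets": [
    [0,0.003,-0.001,0,0],
    [0,0.002,0,0,0],
    [0,0,0,0,0]
  ]
}}

```text
time: 9.45
tool_pos: [0.5131, 0.1, 0.0323]
tool_rot: [-3.141, 0.0, 1.534]
contact_force: [-2.5, -0.3, 0.8]
opening: 0.0003
grip_force: 1.2
```

>>> {"op": "send_rows", "data": {
  "targets": [
    [0,0.002,0,0,0],
    [0,0.001,0,0,0],
    [0,0,0,0,0]
  ]
}}

```text
time: 9.75
tool_pos: [0.5136, 0.1, 0.0322]
tool_rot: [-3.136, 0.001, 1.534]
contact_force: [-8.8, -1.1, 6.9]
opening: 0.0004
grip_force: 5.1
```

>>> {"op": "send_rows", "data": {
  "targets": [
    [0,0.001,0,0,0],
    [0,0.001,0,0,0],
    [0,0,0,0,0]
  ]
}}

```text
time: 10.05
tool_pos: [0.5139, 0.1, 0.0321]
tool_rot: [-3.132, 0.001, 1.534]
contact_force: [-15.3, -0.7, 11.7]
opening: 0.0007
grip_force: 7.8
```

The tag is at its stop: the force has climbed to 15 N with almost no movement. I'll retreat and check.

>>> {"op": "send_rows", "data": {
  "targets": [
    [0,-0.01,0.002,0,0],
    [0,-0.01,0.002,0,0],
    [0,0,0,0.05,0],
    [0,0,0,0.05,0],
    [0,-0.04,0,0.04,0]
  ]
}}

```text
time: 10.55
tool_pos: [0.4669, 0.1041, 0.1712]
tool_rot: [3.133, -0.001, 1.533]
contact_force: [0.6, 0.4, 0.8]
opening: 0.0006
grip_force: 0.0
```

>>> {"op": "send_rows", "data": {
  "targets": [
    [0,-0.04,0,0,0],
    [0,-0.03,0,0,0],
    [0,0,0,0,0]
  ]
}}

```text
time: 10.85
tool_pos: [0.3896, 0.1043, 0.1681]
tool_rot: [-3.141, -0.0, 1.535]
contact_force: [-0.6, -1.1, 0.3]
opening: 0.0005
grip_force: 0.0
```

```bash
python3 - <<'E'
from h import *
a,d=snap('top','t3'); b,_=snap('side','s3')
c=np.zeros((600,800,3),np.uint8)
c[:,:]=cv2.resize(a[150:330,190:430],(800,600),interpolation=cv2.INTER_CUBIC)
cv2.imwrite('pics/c6.png',c[:,:,::-1])
E
```

```text
(no output)
```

View pics/c6.png

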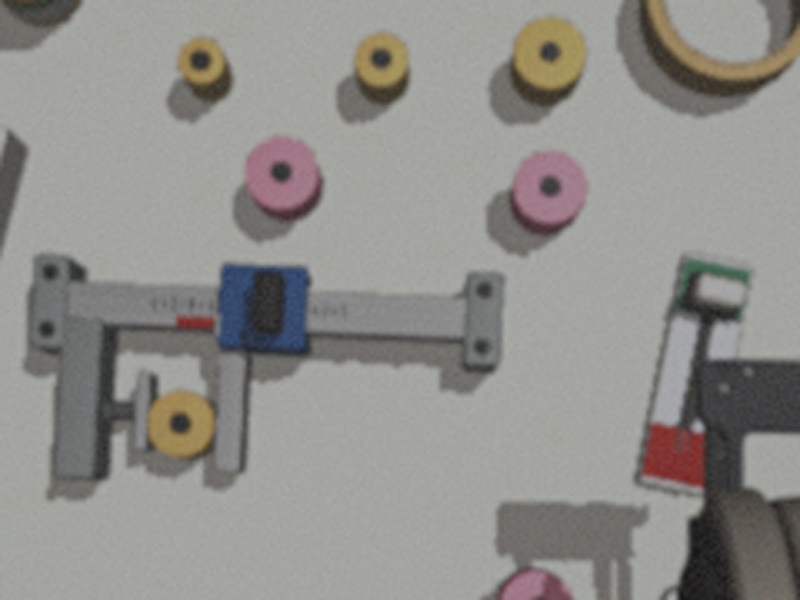

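The tag is at the green end, crop (718,290). The spacer is still gripped at (180,423), and the other spacers and the tape are where they were.

```bash
python3 -c "
from cell import hand_in
print(hand_in())"
```

```text
the job is handed in; nothing more can be done
None
```

The spacer is lightly gripped with the anvil given about 1 mm; it measured about 35.5 mm (wider than 33 mm), so I pushed the tag to its stop at the green end and handed the job in at about 11 s, with no verdict returned.

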